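# Put the gauge set back in its nests

### The arm

A 7-joint arm with a two-finger parallel gripper is mounted at the origin on a cart in front of the work surface, level with it; the furniture and walls round the work are solid. World frame = base frame: x ahead of the robot, y to its left, z up, the work surface at z = 0. Lengths are in m, angles in rad, forces in N, time in s.
With the tool pointing down it reaches from about 0.375 to 0.925 m from the base axis. Payload 3.1 kg.
Tool frame: the origin (TCP) lies at the very end of the fingers, on their centre line; the grasp point (between the pads) lies 19 mm behind it; y points along the fingers, x is the direction in which the jaws open and shut, and the axes are right-handed (so a half turn about y gives the same grasp; the last joint's range is limited). The gripper opens to 85 mm and grips with 20 to 120 N. Pads are 22 mm wide; open, the fingers measure 114 mm over their backs; the gripper's body (76 mm by 85 mm) begins 54 mm behind the grasp point. The pads swing forward as they close: fully open they stand 13 mm farther back than shut.
Start: joints at [-1.275, 0.383, 0.044, 1.598, -0.018, 1.161, -0.05], TCP at [0.249, 0.6, 0.231] pointing down, gripper open.
Joint ranges: [-2.61, 2.61], [-0.41, 2.15], [-1.48, 1.57], [0, 2.5], [-1.57, 4.71], [0.05, 1.97], [-2.85, 2.85]. Speed limits (rad/s): [2.79, 2.79, 3.14, 3.14, 3.14, 3.14, 3.14].

### API

Orientations are given as a rotation vector (axis times angle).
In Python, from plant import sensors, vision, workorder gives the robot as it stands. The module is installed in compiled form; this text tells all that it offers.
- The arm moves only by the tool arm_command, never from a script. Its argument "motion" is a list of rows, each a list of 4 numbers: the shift along the tool's x, y, z in m, then the turn about the tool's y in rad. A call has exactly 10 rows; each row is the pose to reach, as a shift and turn from the pose commanded when the call began, along the tool's axes at that moment; what a row does not reach only later rows make up. A row lasts 1/12 s, in which the tool goes at most 41.7 mm and 7.16 degrees, less where a joint would pass 70% of its speed; a pose out of reach is approached as far as the arm can. A call with a gripper value outside its range is refused whole. "grip" is the closure, from 0 (fully open) to 1 (shut), set as the call begins (left out, the last holds). The fingers move at their own pace and stop on an object; the grip force is fixed at half the most. Time passes only in rows, so rows that repeat a pose let the fingers close, or fill a call up. It gives the time, the measured TCP pose, the force and the opening at its end, in the units of the state.
- sensors.state(): the state, without advancing time (a new reading comes with each control period).
- vision.camera(name): name is "side" or "top" or "wrist"; returns a dict with "img" (400x640x3 uint8, red, green, blue), "fx", "fy", "cx", "cy" (pixels), "dist_coeffs" ([k1, k2, p1, p2, k3] as OpenCV has them; the pictures are not rectified), "rvec" (rotation vector, rad) and "tvec" (3), from world to camera coordinates, as OpenCV has them; the wrist camera has in their place "hand_eye" (4x4, takes a point from camera to tool coordinates, whose origin is the TCP and whose axes are the tool frame's). Camera axes: x right, y down, z forward; pixel columns grow to the right and rows downward; lengths in m; the calibration is good to about 2 mm. A picture is of the moment at which its call begins: read the wrist's pose just before it. There is no depth.
- workorder.sign_off(): hands the job in, once; it reports no verdict.
The state is a dict: "clock": time; "q": joint angles; "joint_vel": joint speeds; "joint_torque": joint torques, N m; "eef_pos": TCP position; "orientation": TCP orientation; "contact_force": force on the tool from outside, world axes, zero at the start; "moment": the same for the moment, N m; "grip_width": finger opening in m.
Only numpy, scipy, OpenCV 4.12 (cv2) and the standard library are available. Lean on these libraries where they do the work, as an engineer would, in place of code of your own. Each camera call takes 0.05 s, during which the arm holds its last target.

### The job

Put the four gauges away, each lying flat and fully down on the floor of its own holder: the largest ring gauge in the blue nest, the middle one in the yellow nest, the smallest in the red nest, and the plug gauge lengthwise in the green cradle. Set them down rather than dropping them, and leave the steel gear and the flanged bush, which are only samples, where they are.

Things in the scene. Friction and masses are not known exactly. Their poses are not given: they have to be found in the camera images.
- ring_gauge_a_center (a point): the largest of three plain steel ring gauges: a grey metal ring with a groove round its rim and a bore through it, lying flat on the table. Outside diameter 48 mm, height 18 mm. The point is its centre, half-way up; z is its axis. Grasp it across the outside; the loose things stand in a row along world y, some 75 to 125 mm apart, so there is most room for fingers before and behind (along x).
- ring_gauge_b_center (a point): the middle one of three plain steel ring gauges: a grey metal ring with a groove round its rim and a bore through it, lying flat on the table. Outside diameter 38 mm, height 14 mm. The point is its centre, half-way up; z is its axis. Grasp it across the outside; the loose things stand in a row along world y, some 75 to 125 mm apart, so there is most room for fingers before and behind (along x).
- ring_gauge_c_center (a point): the smallest of three plain steel ring gauges: a grey metal ring with a groove round its rim and a bore through it, lying flat on the table. Outside diameter 32 mm, height 12 mm. The point is its centre, half-way up; z is its axis. Grasp it across the outside; the loose things stand in a row along world y, some 75 to 125 mm apart, so there is most room for fingers before and behind (along x).
- plug_gauge_a_center (a point): plug gauge: a slim rod lying on its side, dark hexagonal handle 55 mm long (from -23 to +32 mm along its y axis from the point) and a bright steel pin at each end; 82 mm long, 15 mm wide, 14 mm high. The point is its centre, half-way up; its own y axis runs along the rod (horizontal). It starts roughly along the world x axis, turned by up to 0.5 rad either way. Grasp it across the handle.
- nest_blue: round blue storage nest for the largest ring gauge, fixed to the table: outside diameter 78 mm; its round recess is 66 mm across with a flat black liner as floor, 4 mm above the underside. The rim rises 3 mm above that floor (7 mm above the table). Origin: centre of its underside, on the table; z up.
- nest_yellow: round yellow storage nest for the middle ring gauge, fixed to the table: outside diameter 68 mm; its round recess is 56 mm across with a flat black liner as floor, 4 mm above the underside. The rim rises 3 mm above that floor (7 mm above the table). Origin: centre of its underside, on the table; z up.
- nest_red: round red storage nest for the smallest ring gauge, fixed to the table: outside diameter 62 mm; its round recess is 50 mm across with a flat black liner as floor, 4 mm above the underside. The rim rises 3 mm above that floor (7 mm above the table). Origin: centre of its underside, on the table; z up.
- cradle: long green cradle (shallow rectangular trough) for the plug gauge, fixed to the table: outside 112 x 44 mm, inside 102 x 34 mm, flat black floor 4 mm above its underside, rim 3 mm above that floor (7 mm above the table). Origin: centre of its underside; its y axis runs along the trough, z up. It lies roughly along world x, turned by up to 0.5 rad either way.
- gear_b_center (a point): bystander: grey steel spur gear with a small hub, 36 mm across, 14 mm high, lying flat among the gauges. The point is its centre, half-way up. Leave it where it is.
- bush_a_center (a point): bystander: grey flanged bush, 23 mm across the flange, 20 mm high, standing on its flange among the gauges. The point is its centre, half-way up. Leave it where it is.
Things that resemble listed ones, but are neither listed nor needed, are in the scene too. Leave any purple look-alike of the nest_yellow alone.

How it is judged:
By the outcome, as a careful person would: the job done as asked, in the order asked, and still so for the second after the job is handed in, with the robot touching nothing.
It also fails if it takes over 86 s, if anything falls off the work surface, if the arm or the gripper's body presses on something with over 40 N, if the wrist force passes 120 N, or if a joint passes its speed limit or range.

## Working session

There is one attempt and no reset: what is moved stays moved. The work goes in short steps, Python scripts to look and compute and a tool call to move; the robot and the scene stay as the last step left them, time stands still between calls to the robot, and variables do not carry over. Pictures are saved under pics/ and viewed, and the job is handed in when it is done.

Besides the shell and the picture viewer there is one more tool, called by a JSON object that holds its "name" and its "arguments". arm_command: Moves the arm, as the interface text tells. Its arguments: {"type":"object","properties":{"motion":{"type":"array"},"grip":{"type":"number"}},"required":["motion"]}

```bash
mkdir -p pics; ls; cat > h.py <<'E'
import numpy as np, cv2, json, pickle
from plant import sensors, vision, workorder
def shot(name,fn):
    s=sensors.state()
    c=vision.camera(name)
    cv2.imwrite('pics/'+fn+'.png',c['img'][:,:,::-1])
    c['state']=s
    pickle.dump(c,open('pics/'+fn+'.pkl','wb'))
    return c
def load(fn): return pickle.load(open('pics/'+fn+'.pkl','rb'))
def pose(c):
    """R,t cam->world"""
    if 'rvec' in c:
        R=cv2.Rodrigues(np.array(c['rvec'],float))[0]; t=np.array(c['tvec'],float).ravel()
        return R.T,-R.T@t
    s=c['state'];T=np.array(c['hand_eye'])
    Rt=cv2.Rodrigues(np.array(s['orientation'],float))[0]
    return Rt@T[:3,:3], Rt@T[:3,3]+np.array(s['eef_pos'])
def K(c): return np.array([[c['fx'],0,c['cx']],[0,c['fy'],c['cy']],[0,0,1.]])
def p2w(c,uv,z):
    uv=np.array(uv,float).reshape(-1,1,2)
    n=cv2.undistortPoints(uv,K(c),np.array(c['dist_coeffs'],float)).reshape(-1,2)
    R,t=pose(c)
    d=np.c_[n,np.ones(len(n))]@R.T
    return t+d*((z-t[2])/d[:,2])[:,None]
def w2p(c,P):
    R,t=pose(c)
    rv=cv2.Rodrigues(R.T)[0]
    return cv2.projectPoints(np.array(P,float).reshape(-1,1,3),rv,-R.T@t,K(c),np.array(c['dist_coeffs'],float))[0].reshape(-1,2)
def crop(fn,out,x0,y0,x1,y1,k):
    im=cv2.imread('pics/'+fn+'.png')[y0:y1,x0:x1]
    cv2.imwrite('pics/'+out+'.png',cv2.resize(im,None,fx=k,fy=k,interpolation=cv2.INTER_CUBIC))
E
python3 - <<'E'
from h import *
print(sensors.state())
for n in ['top','side','wrist']:
    c=shot(n,n+'0'); print(n,{k:v for k,v in c.items() if k not in('img','state')}, pose(c)[1])
E
```

```text
pics
{'clock': 0.0, 'q': array([-1.27480003,  0.38380981,  0.04382506,  1.59957658, -0.01792285,
        1.16119626, -0.04989528]), 'joint_vel': array([-0.00010089,  0.00139596, -0.00078919,  0.00038966, -0.00086315,
       -0.00209885,  0.00095345]), 'joint_torque': array([ 3.22148298e-04, -4.33460140e+01,  1.02517828e+00, -2.49513638e+01,
        1.06439466e-02,  1.16276223e-02, -1.42145615e-05]), 'eef_pos': array([0.2490358 , 0.59938208, 0.22990208]), 'orientation': array([-1.37169219, -0.91295965,  0.91641194]), 'contact_force': array([ 0.31678192, -0.45510307,  0.65427943]), 'moment': array([ 0.03204346, -0.00945969,  0.00510491]), 'grip_width': 0.08549121136419166}
top {'fx': 434.9624490736329, 'fy': 434.9624490736329, 'cx': 325.6729422329861, 'cy': 193.83087070334835, 'dist_coeffs': array([-0.01430024,  0.        ,  0.        ,  0.        ,  0.        ]), 'rvec': array([ 2.14703476, -2.12424133,  0.14587019]), 'tvec': array([0.0100143 , 0.56887327, 0.79311131])} [0.44259264 0.00279281 0.8699693 ]
side {'fx': 375.161554488731, 'fy': 375.161554488731, 'cx': 322.8723923371419, 'cy': 191.97995653084743, 'dist_coeffs': array([-0.04268429,  0.        ,  0.        ,  0.        ,  0.        ]), 'rvec': array([ 1.988376  , -0.64287331,  0.36807355]), 'tvec': array([-0.45816809,  0.22298512,  0.62899814])} [ 0.11845106 -0.63211983  0.49160238]
wrist {'fx': 294.32135007775156, 'fy': 294.32135007775156, 'cx': 318.04573732715346, 'cy': 204.2847735956608, 'dist_coeffs': array([-0.0387657,  0.       ,  0.       ,  0.       ,  0.       ]), 'hand_eye': array([[ 9.99998748e-01,  1.30084687e-03,  9.01176829e-04,
         2.28852346e-05],
       [-4.74214375e-04, -2.96967144e-01,  9.54887580e-01,
        -1.41973090e-01],
       [ 1.50978243e-03, -9.54886812e-01, -2.96966155e-01,
         7.52933317e-02],
       [ 0.00000000e+00,  0.00000000e+00,  0.00000000e+00,
         1.00000000e+00]])} [0.17963613 0.62868509 0.37197425]
```

View pics/top0.png

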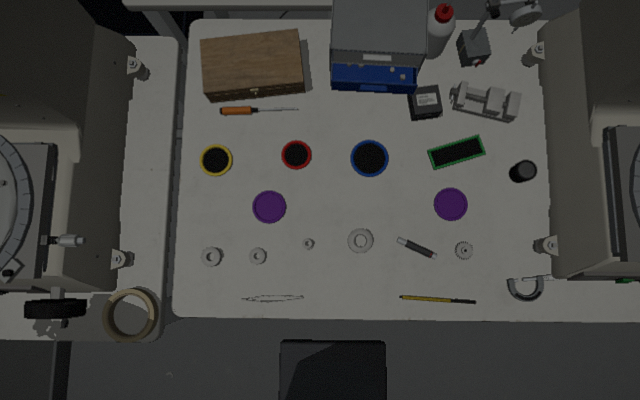

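View pics/side0.png

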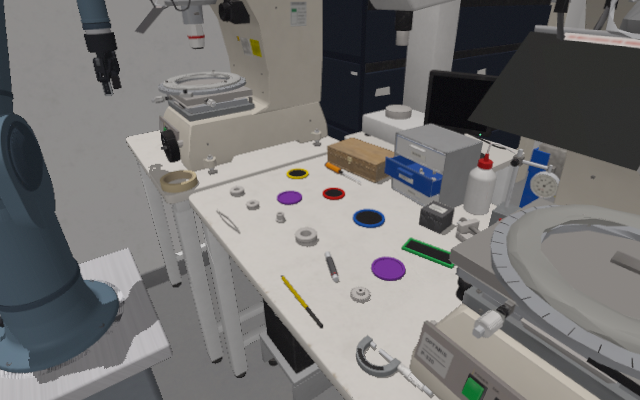

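View pics/wrist0.png

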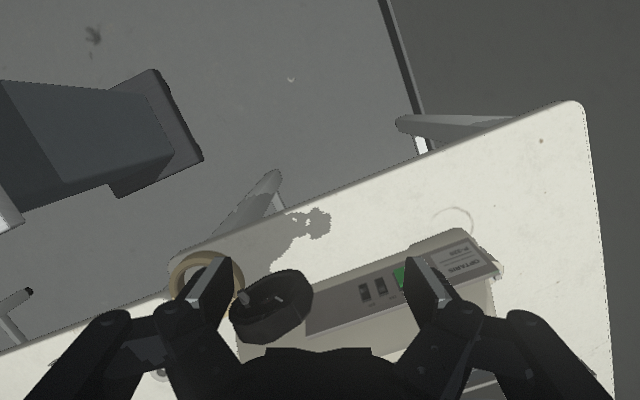

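The top view (left is +y, up is +x) shows the yellow nest at (216,160), red at (296,154), blue at (370,158) and the green cradle at (456,152). The purple look-alikes are at (269,207) and (451,204). The loose row has rings at (212,256), (258,256) and (360,240), the bush at (308,243), the plug at (417,247) and the gear at (464,250).

```bash
python3 - <<'E'
from h import *
crop('top0','c1',190,225,350,275,5)
crop('top0','c2',335,225,495,275,5)
crop('top0','c3',190,130,350,190,5)
crop('top0','c4',340,130,500,190,5)
E
```

```text
(no output)
```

View pics/c1.png

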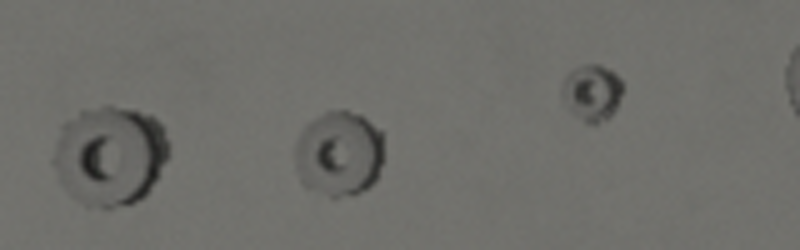

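View pics/c2.png

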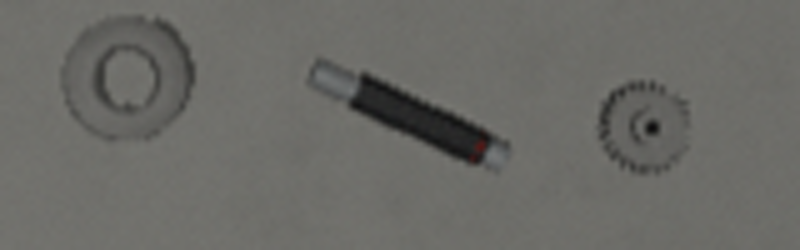

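View pics/c3.png

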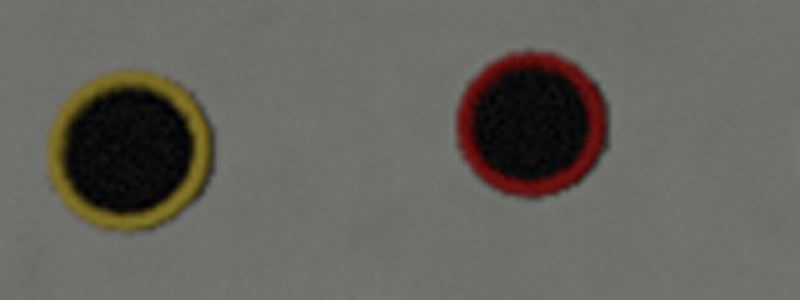

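View pics/c4.png

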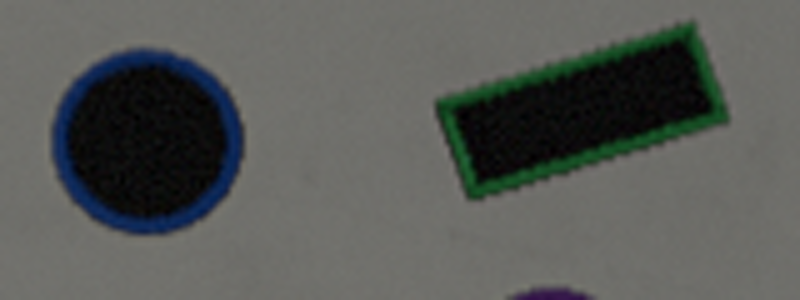

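```bash
cat > m1.py <<'E'
from h import *
c=load('top0')
def f(x0,y0,x,y,k=5): return (x0+(x+.5)/k-.5, y0+(y+.5)/k-.5)
G={'B':(f(190,225,107,158),.014,.019),'C':(f(190,225,339,154),.012,.016),'bush':(f(190,225,590,92),.02,.0065),
'A':(f(335,225,127,78),.018,.024),'gear':(f(335,225,647,127),.010,.018),
'Y':(f(190,130,130,150),.007,.034),'R':(f(190,130,533,123),.007,.031),'Bl':(f(340,130,148,141),.007,.039)}
im=cv2.resize(c['img'][:,:,::-1],None,fx=5,fy=5,interpolation=cv2.INTER_CUBIC)
for k,(uv,z,r) in G.items():
    P=p2w(c,uv,z)[0]; print(k,np.round(P,4))
    a=np.linspace(0,2*np.pi,60)
    for zz,col in((z,(0,255,0)),(0,(255,255,0))):
        q=w2p(c,np.c_[P[0]+r*np.cos(a),P[1]+r*np.sin(a),0*a+zz])
        cv2.polylines(im,[np.int32((q+.5)*5-.5)],True,col,1)
pl=[f(335,225,*q) for q in((322,75),(503,157))]
E=p2w(c,pl,.007);print('plug ends',E,np.linalg.norm(E[1]-E[0]),E.mean(0))
cr=[f(340,130,*q) for q in((436,100),(693,21),(729,121),(474,199))]
Q=p2w(c,cr,.007);print('cradle',Q,[np.linalg.norm(Q[i]-Q[(i+1)%4]) for i in range(4)],Q.mean(0))
v=Q[1]+Q[2]-Q[0]-Q[3];print('crad ang',np.arctan2(v[1],v[0]),'plug ang',np.arctan2(*(E[1]-E[0])[[1,0]]))
cv2.imwrite('pics/o1.png',im[1125:1375,950:1750]);cv2.imwrite('pics/o2.png',im[1125:1375,1675:2475])
cv2.imwrite('pics/o3.png',cv2.resize(im[650:950,950:2250],(800,185)))
E
python3 m1.py
```

```text
B [0.4475 0.2397 0.014 ]
C [0.4502 0.1489 0.012 ]
bush [0.4752 0.0505 0.02  ]
A [ 0.4819 -0.0515  0.018 ]
gear [ 0.4653 -0.2553  0.01  ]
Y [0.6428 0.2422 0.007 ]
R [0.6554 0.0777 0.007 ]
Bl [ 0.6491 -0.0708  0.007 ]
plug ends [[ 0.48436224 -0.12900314  0.007     ]
 [ 0.45308778 -0.19942986  0.007     ]] 0.07705851310564442 [ 0.46872501 -0.1642165   0.007     ]
cradle [[ 0.66723378 -0.18795221  0.007     ]
 [ 0.70137891 -0.29367552  0.007     ]
 [ 0.65953694 -0.30649636  0.007     ]
 [ 0.62626839 -0.20229466  0.007     ]] [np.float64(0.11110044335693388), np.float64(0.043762135534219176), np.float64(0.10938369554397102), np.float64(0.043403559208238414)] [ 0.66360451 -0.24760469  0.007     ]
crad ang -1.2600666543675167 plug ang -1.98870876207275
```

View pics/o1.png

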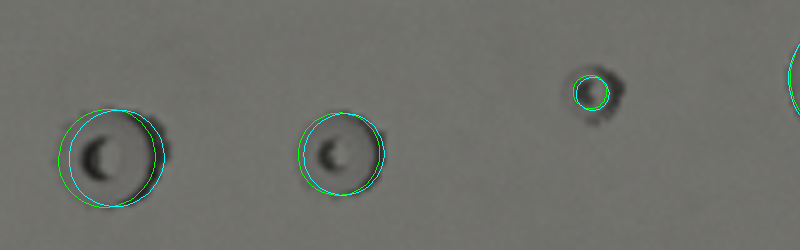

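View pics/o2.png

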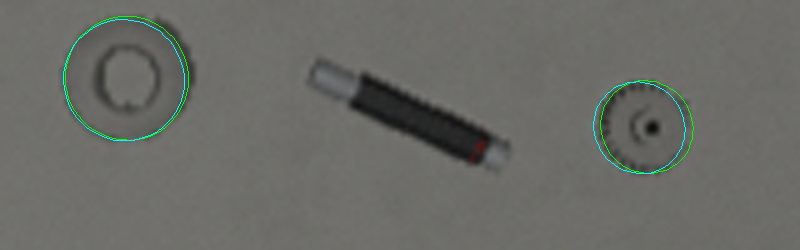

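View pics/o3.png

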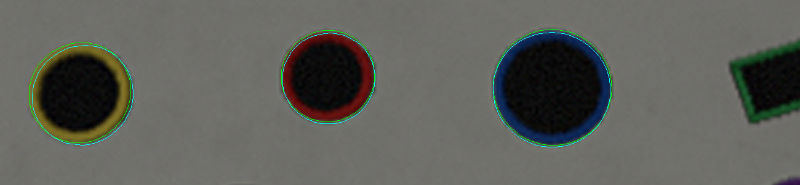

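```bash
cat >> h.py <<'E'
def axes():
    s=sensors.state()
    return np.array(s['eef_pos']),cv2.Rodrigues(np.array(s['orientation'],float))[0],s
def go(target,yaw=None):
    """print tool-frame shift for reaching world TCP target; yaw=desired jaw (tool x) angle in world, mod pi"""
    p,R,s=axes()
    d=R.T@(np.array(target)-p)
    a=np.arctan2(R[1,0],R[0,0])
    print('clock %.2f'%s['clock'],'pos',np.round(p,4),'jawang %.3f'%a,'ydir',np.round(R[:,1],3),'q',np.round(s['q'],2),'F',np.round(s['contact_force'],1),'w %.4f'%s['grip_width'])
    print(' shift tool',np.round(d,4))
    if yaw is not None:
        t=(yaw-a+np.pi/2)%np.pi-np.pi/2
        print(' turn about tool y (tool y down => -yaw):',round(-t,4))
E
python3 -c "
from h import *
go([.33,.3,.2],0); print(axes()[1].round(3))"
```

```text
clock 0.15 pos [0.2491 0.5996 0.2301] jawang 1.177 ydir [-0.001 -0.002 -1.   ] q [-1.27  0.38  0.04  1.6  -0.02  1.16 -0.05] F [ 0.6 -0.   0.3] w 0.0852
 shift tool [-0.2456  0.0307 -0.1896]
 turn about tool y (tool y down => -yaw): 1.1771
[[ 0.384 -0.001 -0.923]
 [ 0.923 -0.002  0.384]
 [-0.002 -1.    -0.   ]]
```

{"name": "arm_command", "arguments": {"motion": [[-0.01,0,-0.008,0.05],[-0.03,0,-0.023,0.1],[-0.06,0,-0.046,0.2],[-0.09,0,-0.07,0.3],[-0.12,0,-0.093,0.4],[-0.15,0,-0.116,0.5],[-0.18,0,-0.14,0.6],[-0.21,0,-0.163,0.7],[-0.24,0,-0.185,0.8],[-0.246,0,-0.19,0.85]], "grip": 0}}

```text
clock: 0.98
eef_pos: [0.3321, 0.2929, 0.2305]
orientation: [-1.56, -0.245, 0.248]
contact_force: [0.1, -0.4, -0.6]
grip_width: 0.0854
```

```bash
python3 -c "
from h import *
go([.482,-.0515,.10],0)"
```

```text
clock 0.98 pos [0.3321 0.2929 0.2305] jawang 0.314 ydir [-0.001 -0.004 -1.   ] q [-1.09 -0.02  0.27  2.08  0.01  1.09 -0.51] F [ 0.1 -0.4 -0.6] w 0.0854
 shift tool [ 0.0364  0.1315 -0.3735]
 turn about tool y (tool y down => -yaw): 0.3143
```

{"name": "arm_command", "arguments": {"motion": [[0.003,0.008,-0.03,0.03],[0.007,0.022,-0.07,0.07],[0.011,0.038,-0.11,0.11],[0.015,0.053,-0.15,0.15],[0.019,0.068,-0.19,0.19],[0.023,0.082,-0.23,0.22],[0.027,0.095,-0.27,0.25],[0.031,0.103,-0.31,0.28],[0.034,0.108,-0.345,0.3],[0.036,0.11,-0.373,0.314]]}}

```text
clock: 1.82
eef_pos: [0.4845, -0.0456, 0.1204]
orientation: [-1.573, -0.006, 0.007]
contact_force: [-0.6, -0.1, -0.0]
grip_width: 0.0853
```

```bash
python3 -c "
from h import *
import time
shot('wrist','w1')
go([.482,-.0515,.006],0)"
```

```text
clock 1.87 pos [ 0.4865 -0.0511  0.1213] jawang 0.002 ydir [ 0.003 -0.006 -1.   ] q [-0.57  0.25  0.66  2.1  -0.2   0.85  0.2 ] F [ 2.6 -3.7  0.7] w 0.0855
 shift tool [-0.0048  0.1152  0.0004]
 turn about tool y (tool y down => -yaw): 0.0023
```

View pics/w1.png

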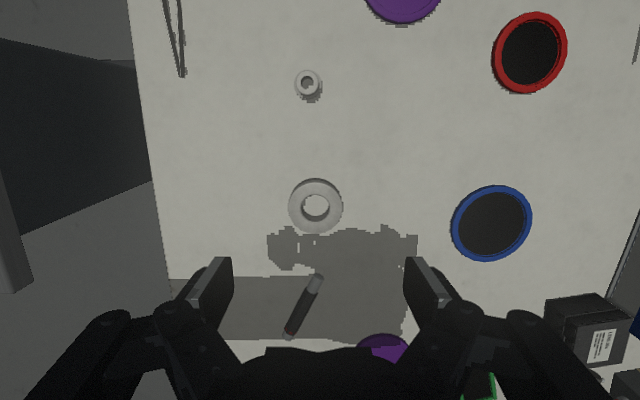

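{"name": "arm_command", "arguments": {"motion": [[-0.001,0.01,0,0],[-0.002,0.025,0,0],[-0.002,0.04,0,0],[-0.002,0.05,0,0],[-0.002,0.055,0,0],[-0.002,0.055,0,0],[-0.002,0.055,0,0],[-0.002,0.055,0,0],[-0.002,0.055,0,0],[-0.002,0.055,0,0]]}}

```text
clock: 2.7
eef_pos: [0.4831, -0.0414, 0.067]
orientation: [-1.57, -0.012, 0.009]
contact_force: [0.3, -0.0, -0.4]
grip_width: 0.0853
```

```bash
python3 -c "
from h import *
c=shot('wrist','w2')
go([.482,-.0515,.006],0)
import numpy as np
a=np.linspace(0,2*np.pi,60)
im=c['img'][:,:,::-1].copy()
for z in(0,.018):
  q=w2p(c,np.c_[.4819+.024*np.cos(a),-.0515+.024*np.sin(a),0*a+z]); cv2.polylines(im,[np.int32(q)],True,(0,255,0),1)
cv2.imwrite('pics/w2o.png',im)
"
```

```text
clock 2.75 pos [ 0.483  -0.0414  0.0669] jawang 0.013 ydir [ 0.001  0.    -1.   ] q [-0.53  0.35  0.6   2.14 -0.29  0.73  0.28] F [-0.4  0.   0.8] w 0.0853
 shift tool [-0.0012  0.0609 -0.0101]
 turn about tool y (tool y down => -yaw): 0.0131
```

View pics/w2o.png

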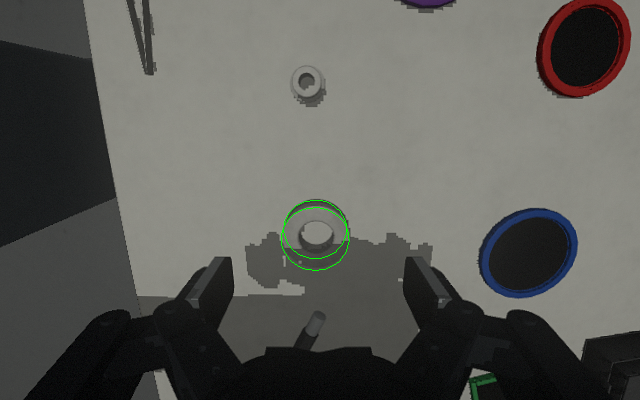

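```bash
python3 -c "
from h import *
im=cv2.imread('pics/w2o.png')[180:290,240:400];im2=cv2.imread('pics/w2.png')[180:290,240:400]
cv2.imwrite('pics/w2c.png',cv2.resize(np.vstack([im2,im])[:, :],None,fx=2.7,fy=2.7,interpolation=cv2.INTER_CUBIC))
c=load('w2');print(w2p(c,[[.4819,-.0515,0],[.4819,-.0515,.018]]))
"
```

```text
[[315.26769987 230.38958316]
 [315.07637392 240.09259037]]
```

View pics/w2c.png

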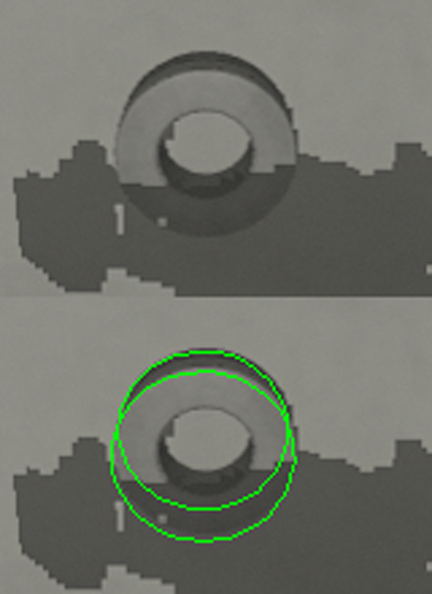

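{"name": "arm_command", "arguments": {"motion": [[0,0.005,-0.003,0.004],[-0.001,0.015,-0.007,0.008],[-0.001,0.027,-0.01,0.013],[-0.001,0.039,-0.01,0.013],[-0.001,0.048,-0.01,0.013],[-0.001,0.055,-0.01,0.013],[-0.001,0.059,-0.01,0.013],[-0.001,0.062,-0.01,0.013],[-0.001,0.062,-0.01,0.013],[-0.001,0.062,-0.01,0.013]]}}

```text
clock: 3.58
eef_pos: [0.4818, -0.0515, 0.0043]
orientation: [-1.571, -0.0, -0.0]
contact_force: [0.2, -0.7, 0.2]
grip_width: 0.0855
```

```bash
python3 -c "
from h import *
c=shot('wrist','w3')
go([.4825,-.0515,.005],0)
"
```

```text
clock 3.63 pos [ 0.482  -0.0515  0.0045] jawang 0.000 ydir [ 0.001  0.    -1.   ] q [-0.44  0.47  0.52  2.15 -0.41  0.61  0.38] F [-0.5 -0.2  1.1] w 0.0855
 shift tool [ 0.0005 -0.0005 -0.    ]
 turn about tool y (tool y down => -yaw): 0.0001
```

View pics/w3.png

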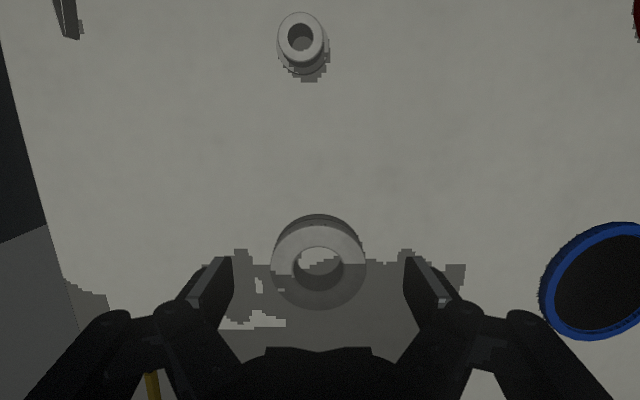

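{"name": "arm_command", "arguments": {"motion": [[0,0,0,0],[0,0,0,0],[0,0,0,0],[0,0,0,0],[0,0,0,0],[0,0,0,0],[0,0,0,0],[0,0,0,0],[0,0,0,0],[0,0,0,0]], "grip": 1}}

```text
clock: 4.47
eef_pos: [0.4818, -0.0514, 0.0051]
orientation: [-1.57, -0.0, -0.0]
contact_force: [-0.6, 0.6, 5.6]
grip_width: 0.0454
```

```bash
python3 -c "
from h import *
c=shot('wrist','w4')
go([.6491,-.0708,.07],0)
"
```

```text
clock 4.52 pos [ 0.4818 -0.0514  0.0051] jawang 0.000 ydir [ 0.     0.001 -1.   ] q [-0.44  0.47  0.52  2.15 -0.41  0.61  0.38] F [-1.2  0.3  5.7] w 0.0452
 shift tool [ 0.1673 -0.0648 -0.0193]
 turn about tool y (tool y down => -yaw): 0.0001
```

View pics/w4.png

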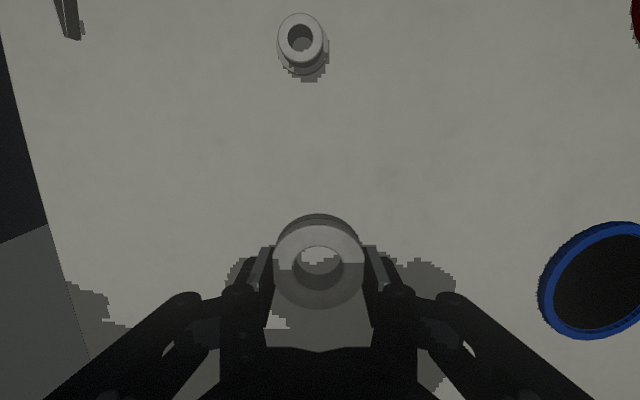

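{"name": "arm_command", "arguments": {"motion": [[0,-0.004,0,0],[0,-0.012,0,0],[0,-0.025,0,0],[0.003,-0.038,0,0],[0.012,-0.05,-0.002,0],[0.027,-0.058,-0.004,0],[0.045,-0.063,-0.006,0],[0.065,-0.065,-0.008,0],[0.085,-0.065,-0.01,0],[0.105,-0.065,-0.012,0]]}}

```text
clock: 5.35
eef_pos: [0.587, -0.0633, 0.0697]
orientation: [-1.571, -0.0, 0.0]
contact_force: [-0.8, -1.0, -2.3]
grip_width: 0.0451
```

```bash
python3 -c "
from h import *
go([.6491,-.0708,.07],0)
"
```

```text
clock 5.35 pos [ 0.587  -0.0633  0.0697] jawang 0.000 ydir [-0.  0. -1.] q [-0.42  0.52  0.57  1.88 -0.37  0.84  0.34] F [-0.8 -1.  -2.3] w 0.0451
 shift tool [ 0.0621 -0.0003 -0.0075]
 turn about tool y (tool y down => -yaw): 0.0003
```

{"name": "arm_command", "arguments": {"motion": [[0.018,0,-0.002,0],[0.033,0,-0.004,0],[0.045,0,-0.006,0],[0.054,0,-0.0075,0],[0.06,0,-0.0075,0],[0.062,0.005,-0.0075,0],[0.062,0.012,-0.0075,0],[0.062,0.02,-0.0075,0],[0.062,0.025,-0.0075,0],[0.062,0.025,-0.0075,0]]}}

```text
clock: 6.18
eef_pos: [0.6459, -0.0706, 0.0418]
orientation: [-1.57, 0.004, 0.004]
contact_force: [-0.3, -0.7, -2.5]
grip_width: 0.0448
```

```bash
python3 -c "
from h import *
c=shot('wrist','w5'); shot('side','s5'); crop('s5','s5c',300,150,450,260,5)
go([.6491,-.0708,.0091],0)
"
```

```text
clock 6.28 pos [ 0.6475 -0.0709  0.0435] jawang -0.000 ydir [-0.002  0.    -1.   ] q [-0.36  0.66  0.53  1.73 -0.42  0.87  0.36] F [-0.5 -0.  -2. ] w 0.0451
 shift tool [0.0017 0.0344 0.0001]
 turn about tool y (tool y down => -yaw): -0.0001
```

View pics/w5.png

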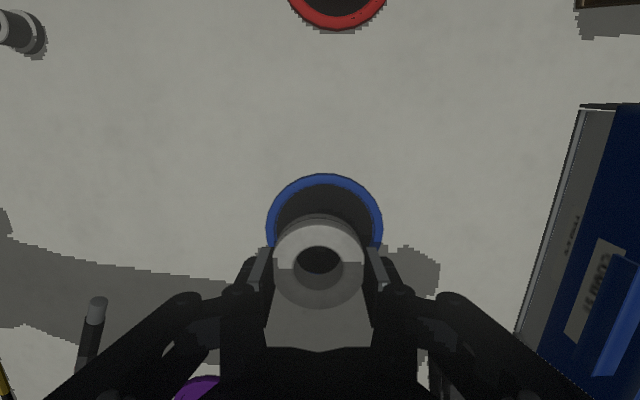

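View pics/s5c.png

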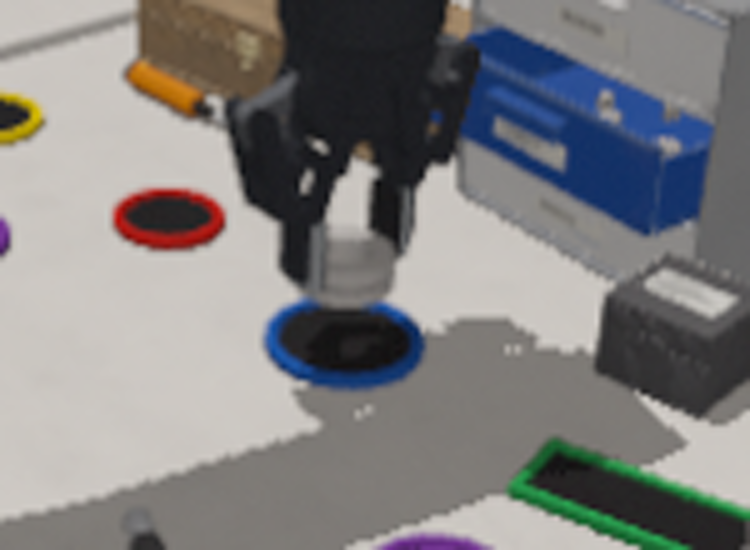

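```bash
python3 -c "
from h import *
c=load('w5');a=np.linspace(0,2*np.pi,90)
im=c['img'][:,:,::-1].copy()
q=w2p(c,np.c_[.6491+.039*np.cos(a),-.0708+.039*np.sin(a),0*a+.007]); cv2.polylines(im,[np.int32(q)],True,(0,255,0),1)
cv2.imwrite('pics/w5o.png',cv2.resize(im[150:330,220:440],None,fx=3,fy=3))
"
```

```text
(no output)
```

View pics/w5o.png

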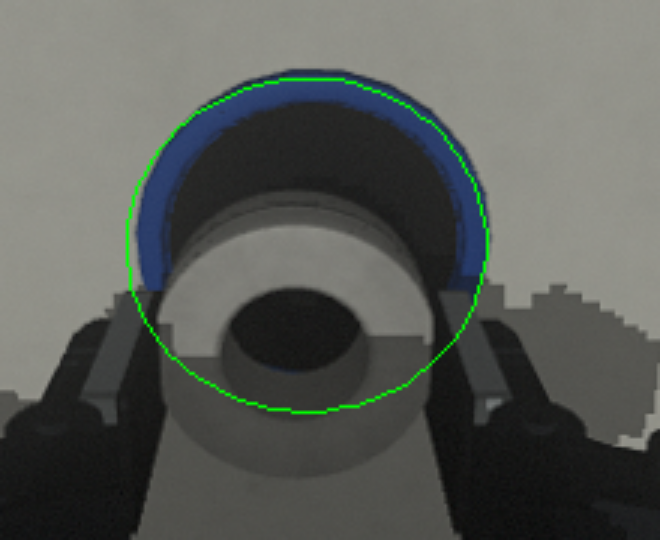

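{"name": "arm_command", "arguments": {"motion": [[0.001,0.005,0,0],[0.002,0.012,0,0],[0.0025,0.019,0,0],[0.0025,0.025,0,0],[0.0025,0.029,0,0],[0.0025,0.031,0,0],[0.0025,0.032,0,0],[0.0025,0.033,0,0],[0.0025,0.0335,0,0],[0.0025,0.034,0,0]]}}

```text
clock: 7.12
eef_pos: [0.6513, -0.0711, 0.0106]
orientation: [-1.571, -0.0, -0.001]
contact_force: [0.8, 0.1, -3.1]
grip_width: 0.0453
```

```bash
python3 -c "
from h import *
go([.650,-.0705,.0091],0)
"
```

```text
clock 7.12 pos [ 0.6513 -0.0711  0.0106] jawang -0.000 ydir [ 0.001 -0.    -1.   ] q [-0.34  0.71  0.51  1.73 -0.45  0.82  0.38] F [ 0.8  0.1 -3.1] w 0.0453
 shift tool [-0.0013  0.0015  0.0006]
 turn about tool y (tool y down => -yaw): -0.0001
```

{"name": "arm_command", "arguments": {"motion": [[0,0.0005,0,0],[0,0.001,0,0],[0,0.0013,0,0],[0,0.0016,0,0],[0,0.0018,0,0],[0,0.002,0,0],[0,0.002,0,0],[0,0.002,0,0],[0,0.002,0,0],[0,0.002,0,0]]}}

```text
clock: 7.95
eef_pos: [0.6512, -0.071, 0.0093]
orientation: [-1.57, -0.0, -0.0]
contact_force: [-3.6, 0.3, 4.1]
grip_width: 0.0453
```

{"name": "arm_command", "arguments": {"motion": [[0,0,0,0],[0,0,0,0],[0,0,0,0],[0,0,0,0],[0,0,0,0],[0,0,0,0],[0,-0.004,0,0],[0,-0.012,0,0],[0,-0.025,0,0],[0,-0.04,0,0]], "grip": 0}}

```text
clock: 8.78
eef_pos: [0.6507, -0.0711, 0.0491]
orientation: [-1.571, 0.001, 0.001]
contact_force: [-0.8, -0.2, -0.6]
grip_width: 0.0854
```

```bash
python3 -c "
from h import *
c=shot('wrist','w6')
go([.4475,.2397,.10],0)
a=np.linspace(0,2*np.pi,90)
im=c['img'][:,:,::-1].copy()
for r,z in((.039,.007),(.024,.022)):
  q=w2p(c,np.c_[.650+r*np.cos(a),-.0705+r*np.sin(a),0*a+z]); cv2.polylines(im,[np.int32(q)],True,(0,255,0),1)
cv2.imwrite('pics/w6o.png',im)
"
```

```text
clock 8.83 pos [ 0.6538 -0.0717  0.0534] jawang -0.000 ydir [ 0.006 -0.    -1.   ] q [-0.36  0.65  0.54  1.72 -0.42  0.88  0.36] F [1.4 0.2 2.4] w 0.0851
 shift tool [-0.2062 -0.048   0.3113]
 turn about tool y (tool y down => -yaw): -0.0004
```

View pics/w6o.png

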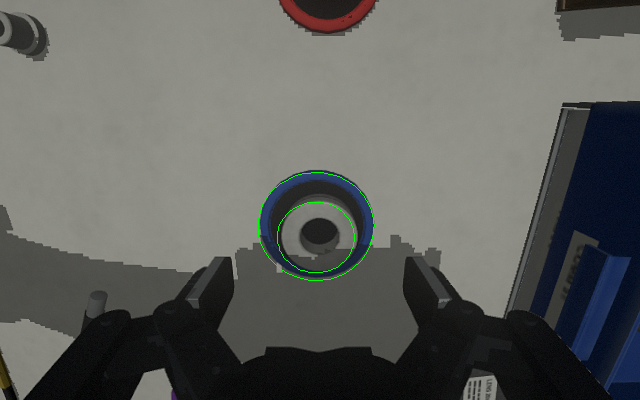

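{"name": "arm_command", "arguments": {"motion": [[-0.006,-0.02,0.01,0],[-0.022,-0.03,0.035,0],[-0.042,-0.03,0.065,0],[-0.064,-0.03,0.097,0],[-0.086,-0.03,0.13,0],[-0.108,-0.03,0.163,0],[-0.13,-0.03,0.196,0],[-0.15,-0.03,0.226,0],[-0.168,-0.03,0.253,0],[-0.183,-0.03,0.276,0]]}}

```text
clock: 9.67
eef_pos: [0.4669, 0.2078, 0.0796]
orientation: [-1.568, -0.002, 0.001]
contact_force: [0.9, 0.5, 0.1]
grip_width: 0.0855
```

```bash
python3 -c "
from h import *
go([.4475,.2397,.06],0)"
```

```text
clock 9.67 pos [0.4669 0.2078 0.0796] jawang 0.002 ydir [ 0.001  0.002 -1.   ] q [-0.98  0.36  0.56  2.07 -0.27  0.78 -0.26] F [0.9 0.5 0.1] w 0.0855
 shift tool [-0.0194  0.0196  0.0319]
 turn about tool y (tool y down => -yaw): 0.002
```

{"name": "arm_command", "arguments": {"motion": [[-0.008,0.002,0.013,0],[-0.014,0.007,0.023,0.002],[-0.018,0.012,0.029,0.002],[-0.019,0.016,0.031,0.002],[-0.0194,0.019,0.032,0.002],[-0.0194,0.02,0.032,0.002],[-0.0194,0.02,0.032,0.002],[-0.0194,0.02,0.032,0.002],[-0.0194,0.02,0.032,0.002],[-0.0194,0.02,0.032,0.002]]}}

```text
clock: 10.5
eef_pos: [0.4491, 0.2364, 0.0584]
orientation: [-1.571, 0.002, -0.003]
contact_force: [-0.4, 0.1, 0.0]
grip_width: 0.0852
```

```bash
cat >> h.py <<'E'
def ov(fn,circ,box,k,out):
    c=load(fn);a=np.linspace(0,2*np.pi,90)
    im=c['img'][:,:,::-1].copy()
    x0,y0,x1,y1=box
    raw=cv2.resize(im[y0:y1,x0:x1],None,fx=k,fy=k,interpolation=cv2.INTER_CUBIC); o=raw.copy()
    for x,y,z,r in circ:
        q=w2p(c,np.c_[x+r*np.cos(a),y+r*np.sin(a),0*a+z])
        cv2.polylines(o,[np.int32((q-[x0,y0]+.5)*k-.5)],True,(0,255,0),1)
    cv2.imwrite('pics/'+out+'.png',np.hstack([raw,o]))
E
python3 -c "
from h import *
shot('wrist','w7')
go([.4475,.2397,.0045],0)
ov('w7',[(.4475,.2397,0,.019),(.4475,.2397,.014,.019)],(250,170,390,290),2.8,'w7o')
"
```

```text
clock 10.55 pos [0.449  0.2366 0.0584] jawang -0.003 ydir [ 0.  0. -1.] q [-1.03  0.39  0.53  2.09 -0.29  0.73 -0.31] F [-0.  -0.1 -0.2] w 0.0856
 shift tool [-0.0015  0.0539  0.0031]
 turn about tool y (tool y down => -yaw): -0.0028
```

View pics/w7o.png

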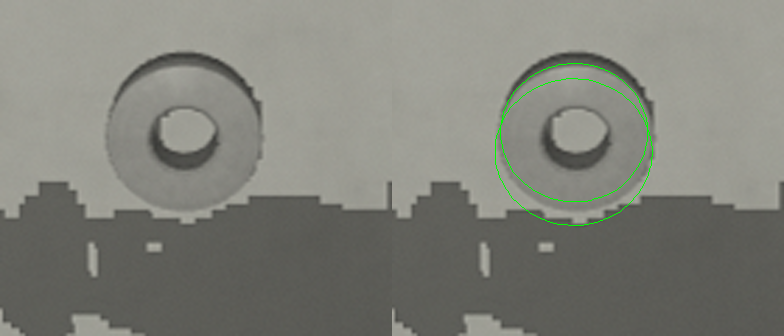

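{"name": "arm_command", "arguments": {"motion": [[0,0.005,0.002,0],[-0.001,0.015,0.004,-0.003],[-0.001,0.027,0.006,-0.003],[-0.001,0.037,0.006,-0.003],[-0.001,0.045,0.006,-0.003],[-0.001,0.05,0.006,-0.003],[-0.001,0.053,0.006,-0.003],[-0.001,0.054,0.006,-0.003],[-0.001,0.054,0.006,-0.003],[-0.001,0.054,0.006,-0.003]]}}

```text
clock: 11.38
eef_pos: [0.448, 0.243, 0.0045]
orientation: [-1.57, -0.001, 0.0]
contact_force: [-0.2, 0.7, 0.2]
grip_width: 0.0857
```

```bash
python3 -c "
from h import *
shot('wrist','w8')
go([.448,.2425,.0045],0)
ov('w8',[(.448,.2425,0,.019),(.448,.2425,.014,.019)],(220,190,420,330),2,'w8o')
"
```

```text
clock 11.43 pos [0.4481 0.2432 0.0047] jawang 0.001 ydir [ 0.001  0.001 -1.   ] q [-0.98  0.5   0.47  2.09 -0.37  0.63 -0.26] F [ 0.2 -0.5  0.8] w 0.0856
 shift tool [-0.0001  0.0002 -0.0007]
 turn about tool y (tool y down => -yaw): 0.0008
```

View pics/w8o.png

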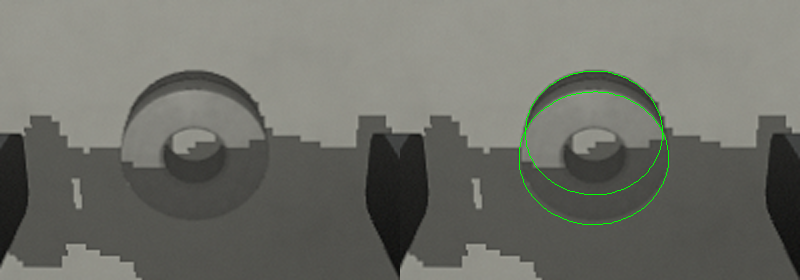

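{"name": "arm_command", "arguments": {"motion": [[0,0,0,0],[0,0,0,0],[0,0,0,0],[0,0,0,0],[0,0,0,0],[0,0,0,0],[0,0,0,0],[0,0,0,0],[0,0,0,0],[0,0,0,0]], "grip": 1}}

```text
clock: 12.27
eef_pos: [0.4479, 0.2432, 0.005]
orientation: [-1.57, -0.001, 0.001]
contact_force: [-1.2, 0.4, 5.1]
grip_width: 0.0346
```

```bash
python3 -c "
from h import *
go([.643,.2435,.07],0)
c=shot('wrist','w9')"
```

```text
clock 12.27 pos [0.4479 0.2432 0.005 ] jawang 0.001 ydir [-0.     0.001 -1.   ] q [-0.98  0.5   0.47  2.09 -0.37  0.63 -0.26] F [-1.2  0.4  5.1] w 0.0346
 shift tool [ 1.951e-01 -6.500e-02  1.000e-04]
 turn about tool y (tool y down => -yaw): 0.001
```

View pics/w9.png

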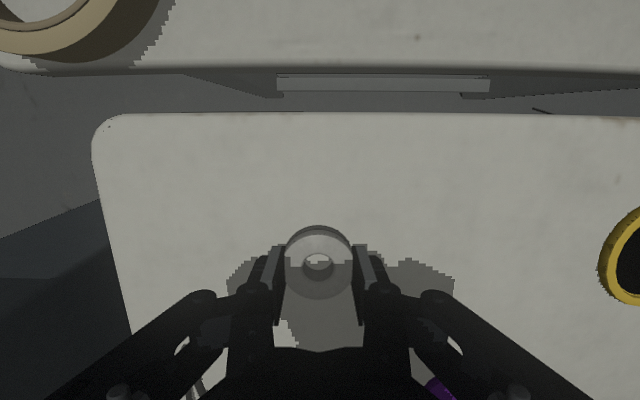

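{"name": "arm_command", "arguments": {"motion": [[0,-0.004,0,0],[0,-0.012,0,0],[0,-0.025,0,0],[0.006,-0.036,0,0],[0.02,-0.045,0,0],[0.042,-0.052,0,0],[0.07,-0.056,0,0],[0.1,-0.058,0,0],[0.13,-0.058,0,0],[0.155,-0.058,0,0]]}}

```text
clock: 13.15
eef_pos: [0.6052, 0.2432, 0.0641]
orientation: [-1.57, -0.003, -0.001]
contact_force: [0.0, -0.2, -0.9]
grip_width: 0.0343
```

{"name": "arm_command", "arguments": {"motion": [[0.016,0,0,0],[0.026,0,0,0],[0.033,0,0,0],[0.037,0.003,0,0],[0.039,0.008,0,0],[0.039,0.013,0,0],[0.039,0.016,0,0],[0.039,0.018,0,0],[0.039,0.018,0,0],[0.039,0.018,0,0]]}}

```text
clock: 13.98
eef_pos: [0.6409, 0.2433, 0.0439]
orientation: [-1.571, -0.0, 0.002]
contact_force: [0.0, -1.1, -0.7]
grip_width: 0.0346
```

```bash
python3 -c "
from h import *
shot('wrist','w10')
go([.643,.2425,.009],0)
ov('w10',[(.643,.2425,.007,.034)],(220,150,420,330),2,'w10o')
"
```

```text
clock 14.03 pos [0.6414 0.2433 0.0443] jawang 0.001 ydir [-0.  0. -1.] q [-0.78  0.7   0.49  1.64 -0.39  0.9  -0.14] F [ 0.   0.  -0.5] w 0.0344
 shift tool [ 0.0016  0.0353 -0.0008]
 turn about tool y (tool y down => -yaw): 0.0012
```

View pics/w10o.png

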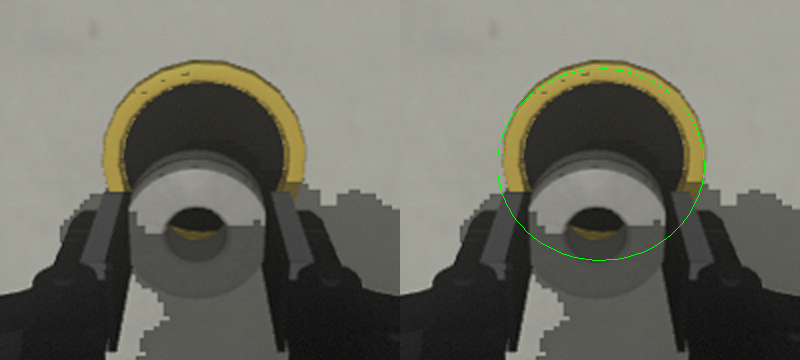

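{"name": "arm_command", "arguments": {"motion": [[0.001,0.005,0.001,0],[0.002,0.012,0.0015,0.001],[0.0026,0.019,0.0017,0.001],[0.0026,0.025,0.0017,0.001],[0.0026,0.029,0.0017,0.001],[0.0026,0.032,0.0017,0.001],[0.0026,0.0335,0.0017,0.001],[0.0026,0.034,0.0017,0.001],[0.0026,0.034,0.0017,0.001],[0.0026,0.034,0.0017,0.001]]}}

```text
clock: 14.87
eef_pos: [0.6445, 0.2449, 0.0106]
orientation: [-1.571, -0.0, -0.0]
contact_force: [-0.1, 0.3, -0.7]
grip_width: 0.0344
```

```bash
python3 -c "
from h import *
go([.644,.245,.009],0)
"
```

```text
clock 14.87 pos [0.6445 0.2449 0.0106] jawang -0.000 ydir [ 0.001  0.    -1.   ] q [-0.76  0.75  0.47  1.64 -0.42  0.86 -0.12] F [-0.1  0.3 -0.7] w 0.0344
 shift tool [-0.0005  0.0016  0.0001]
 turn about tool y (tool y down => -yaw): -0.0
```

{"name": "arm_command", "arguments": {"motion": [[0,0.0005,0,0],[0,0.001,0,0],[0,0.0013,0,0],[0,0.0016,0,0],[0,0.0019,0,0],[0,0.0021,0,0],[0,0.0021,0,0],[0,0.0021,0,0],[0,0.0021,0,0],[0,0.0021,0,0]]}}

```text
clock: 15.7
eef_pos: [0.6444, 0.2449, 0.0091]
orientation: [-1.57, 0.0, -0.0]
contact_force: [-3.1, -0.8, 5.2]
grip_width: 0.0345
```

Contact is felt (+5 N), so I'm opening.

{"name": "arm_command", "arguments": {"motion": [[0,0,0,0],[0,0,0,0],[0,0,0,0],[0,0,0,0],[0,0,0,0],[0,0,0,0],[0,-0.004,0,0],[0,-0.012,0,0],[0,-0.025,0,0],[0,-0.04,0,0]], "grip": 0}}

```text
clock: 16.53
eef_pos: [0.6439, 0.2447, 0.049]
orientation: [-1.571, 0.001, 0.001]
contact_force: [-0.2, -0.7, 0.9]
grip_width: 0.0858
```

```bash
python3 -c "
from h import *
shot('wrist','w11')
go([.4505,.150,.07],0)
ov('w11',[(.644,.245,.007,.034),(.644,.245,.018,.019)],(220,150,420,330),2,'w11o')
"
```

```text
clock 16.58 pos [0.6471 0.2456 0.0536] jawang -0.000 ydir [ 0.006  0.003 -1.   ] q [-0.78  0.69  0.49  1.63 -0.39  0.91 -0.14] F [0.5 0.9 2. ] w 0.0852
 shift tool [-0.1964 -0.0178 -0.0956]
 turn about tool y (tool y down => -yaw): -0.0002
```

View pics/w11o.png

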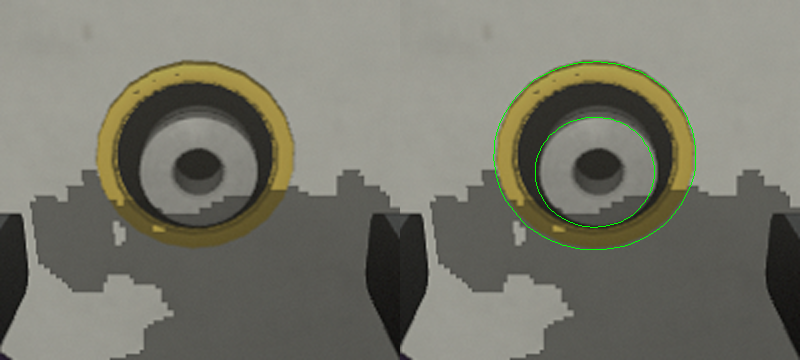

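{"name": "arm_command", "arguments": {"motion": [[-0.01,-0.01,-0.005,0],[-0.03,-0.018,-0.015,0],[-0.058,-0.018,-0.028,0],[-0.088,-0.018,-0.043,0],[-0.118,-0.018,-0.058,0],[-0.145,-0.018,-0.071,0],[-0.167,-0.018,-0.081,0],[-0.182,-0.016,-0.088,0],[-0.191,-0.012,-0.093,0],[-0.195,-0.008,-0.095,0]]}}

```text
clock: 17.42
eef_pos: [0.4486, 0.1494, 0.0568]
orientation: [-1.569, 0.0, -0.001]
contact_force: [0.3, -0.1, 0.4]
grip_width: 0.0854
```

{"name": "arm_command", "arguments": {"motion": [[0,0.002,0,0],[0,0.006,0,0],[0,0.009,0,0],[0,0.01,0,0],[0,0.01,0,0],[0,0.01,0,0],[0,0.01,0,0],[0,0.01,0,0],[0,0.01,0,0],[0,0.01,0,0]]}}

```text
clock: 18.25
eef_pos: [0.4493, 0.1499, 0.0463]
orientation: [-1.571, -0.0, -0.0]
contact_force: [0.2, -0.1, 0.7]
grip_width: 0.0858
```

```bash
python3 -c "
from h import *
shot('wrist','w12')
go([.4502,.1495,.0035],0)
ov('w12',[(.4502,.1495,0,.016),(.4502,.1495,.012,.016)],(250,170,390,290),2.8,'w12o')
"
```

```text
clock 18.30 pos [0.4493 0.1499 0.0463] jawang 0.000 ydir [ 0.  0. -1.] q [-0.9   0.36  0.55  2.17 -0.3   0.68 -0.14] F [ 0.6 -0.2 -0.2] w 0.0856
 shift tool [ 0.0009  0.0428 -0.0004]
 turn about tool y (tool y down => -yaw): 0.0001
```

View pics/w12o.png

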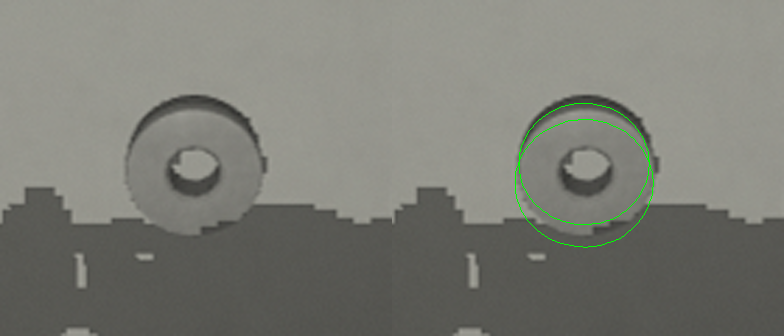

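{"name": "arm_command", "arguments": {"motion": [[0,0.005,0.001,0],[0.001,0.013,0.0017,0],[0.0013,0.022,0.0017,0],[0.0013,0.03,0.0017,0],[0.0013,0.036,0.0017,0],[0.0013,0.04,0.0017,0],[0.0013,0.042,0.0017,0],[0.0013,0.0428,0.0017,0],[0.0013,0.0428,0.0017,0],[0.0013,0.0428,0.0017,0]]}}

```text
clock: 19.13
eef_pos: [0.4508, 0.1516, 0.0036]
orientation: [-1.571, -0.0, -0.0]
contact_force: [-0.3, -0.1, 0.6]
grip_width: 0.0861
```

{"name": "arm_command", "arguments": {"motion": [[0,0,0,0],[0,0,0,0],[0,0,0,0],[0,0,0,0],[0,0,0,0],[0,0,0,0],[0,0,0,0],[0,0,0,0],[0,0,0,0],[0,0,0,0]], "grip": 1}}

```text
clock: 19.97
eef_pos: [0.4507, 0.1517, 0.0039]
orientation: [-1.57, 0.0, 0.0]
contact_force: [-0.8, -0.4, 5.4]
grip_width: 0.0283
```

```bash
python3 -c "
from h import *
shot('wrist','w13')
go([.656,.079,.045],0)
"
```

```text
clock 20.02 pos [0.4507 0.1517 0.004 ] jawang -0.000 ydir [ 0.     0.001 -1.   ] q [-0.84  0.45  0.49  2.17 -0.38  0.6  -0.08] F [-1.2  0.3  5.4] w 0.0283
 shift tool [ 0.2053 -0.0411 -0.0727]
 turn about tool y (tool y down => -yaw): -0.0001
```

View pics/w13.png

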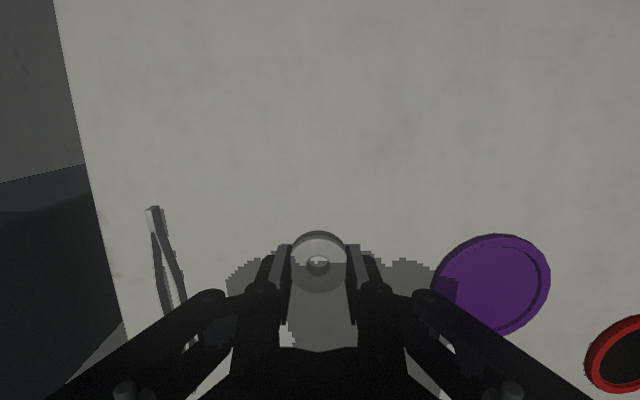

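{"name": "arm_command", "arguments": {"motion": [[0,-0.004,0,0],[0,-0.012,0,0],[0,-0.025,0,0],[0.006,-0.036,-0.002,0],[0.022,-0.045,-0.008,0],[0.047,-0.052,-0.017,0],[0.077,-0.056,-0.027,0],[0.107,-0.058,-0.038,0],[0.137,-0.058,-0.049,0],[0.162,-0.058,-0.057,0]]}}

```text
clock: 20.85
eef_pos: [0.6148, 0.0932, 0.0623]
orientation: [-1.571, -0.001, -0.002]
contact_force: [0.4, 0.0, -0.4]
grip_width: 0.0283
```

{"name": "arm_command", "arguments": {"motion": [[0.018,0,-0.007,0],[0.03,0,-0.011,0],[0.038,0,-0.014,0],[0.042,0.003,-0.0155,0],[0.043,0.008,-0.016,0],[0.0435,0.013,-0.016,0],[0.0435,0.016,-0.016,0],[0.0435,0.018,-0.016,0],[0.0435,0.018,-0.016,0],[0.0435,0.018,-0.016,0]]}}

```text
clock: 21.68
eef_pos: [0.6554, 0.079, 0.0431]
orientation: [-1.571, 0.0, 0.001]
contact_force: [0.2, -0.2, -1.0]
grip_width: 0.0286
```

```bash
python3 -c "
from h import *
shot('wrist','w14')
go([.656,.079,.0083],0)
ov('w14',[(.656,.079,.007,.031)],(220,150,420,330),2,'w14o')
"
```

```text
clock 21.73 pos [0.6557 0.0789 0.0434] jawang 0.000 ydir [-0.  0. -1.] q [-0.57  0.67  0.51  1.71 -0.41  0.87  0.12] F [ 0.3  0.1 -1.6] w 0.0280
 shift tool [0.0003 0.0351 0.0001]
 turn about tool y (tool y down => -yaw): 0.0004
```

View pics/w14o.png

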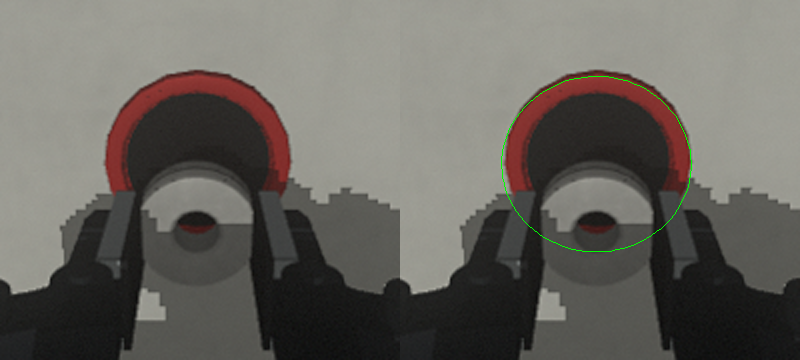

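{"name": "arm_command", "arguments": {"motion": [[0.0005,0.005,0.001,0],[0.001,0.012,0.0016,0],[0.001,0.019,0.0016,0],[0.001,0.025,0.0016,0],[0.001,0.029,0.0016,0],[0.001,0.032,0.0016,0],[0.001,0.033,0.0016,0],[0.001,0.0335,0.0016,0],[0.001,0.0335,0.0016,0],[0.001,0.0335,0.0016,0]]}}

```text
clock: 22.57
eef_pos: [0.6574, 0.0801, 0.0102]
orientation: [-1.571, -0.0, -0.001]
contact_force: [-0.4, 0.7, -0.0]
grip_width: 0.0282
```

```bash
python3 -c "
from h import *
go([.6565,.0805,.008],0)
"
```

```text
clock 22.57 pos [0.6574 0.0801 0.0102] jawang -0.000 ydir [ 0.001  0.    -1.   ] q [-0.55  0.71  0.49  1.71 -0.43  0.82  0.14] F [-0.4  0.7 -0. ] w 0.0282
 shift tool [-0.0009  0.0022  0.0004]
 turn about tool y (tool y down => -yaw): -0.0001
```

{"name": "arm_command", "arguments": {"motion": [[0,0.0005,0,0],[0,0.001,0,0],[0,0.0015,0,0],[0,0.0019,0,0],[0,0.0023,0,0],[0,0.0025,0,0],[0,0.0025,0,0],[0,0.0025,0,0],[0,0.0025,0,0],[0,0.0025,0,0]]}}

```text
clock: 23.4
eef_pos: [0.6571, 0.0803, 0.0081]
orientation: [-1.57, 0.0, 0.0]
contact_force: [-1.9, 0.4, 5.6]
grip_width: 0.0284
```

{"name": "arm_command", "arguments": {"motion": [[0,0,0,0],[0,0,0,0],[0,0,0,0],[0,0,0,0],[0,0,0,0],[0,0,0,0],[0,-0.004,0,0],[0,-0.012,0,0],[0,-0.025,0,0],[0,-0.04,0,0]], "grip": 0}}

```text
clock: 24.23
eef_pos: [0.6567, 0.0801, 0.0483]
orientation: [-1.571, 0.001, 0.001]
contact_force: [0.2, 0.2, -0.1]
grip_width: 0.0855
```

```bash
python3 -c "
from h import *
shot('wrist','w15')
E=np.array([[.4844,-.129],[.4531,-.1994]]);m=E.mean(0);ang=np.arctan2(*(E[1]-E[0])[::-1]);print(m,ang)
go([*m,.10],ang+np.pi/2)
ov('w15',[(.6565,.0805,.007,.031),(.6565,.0805,.016,.016)],(220,150,420,330),2,'w15o')
"
```

```text
[ 0.46875 -0.1642 ] -1.9891524434055188
clock 24.28 pos [0.6599 0.0802 0.0526] jawang -0.000 ydir [ 0.006  0.001 -1.   ] q [-0.57  0.66  0.52  1.7  -0.4   0.88  0.12] F [0.9 0.8 3.2] w 0.0852
 shift tool [-0.1908 -0.0489 -0.2444]
 turn about tool y (tool y down => -yaw): 0.418
```

View pics/w15o.png

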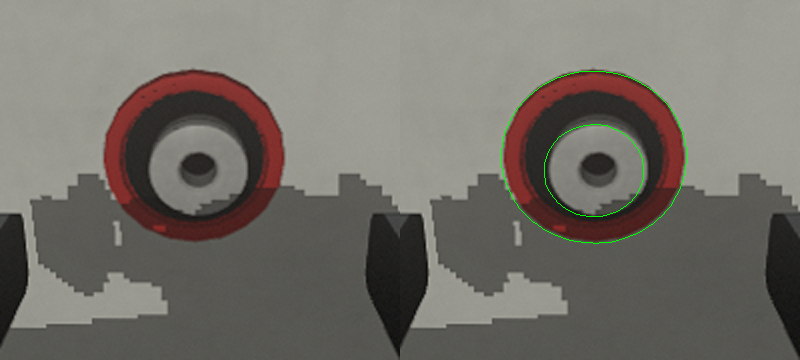

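{"name": "arm_command", "arguments": {"motion": [[-0.006,-0.012,-0.008,0.02],[-0.018,-0.03,-0.023,0.06],[-0.038,-0.04,-0.048,0.11],[-0.062,-0.044,-0.078,0.17],[-0.086,-0.044,-0.108,0.23],[-0.11,-0.044,-0.139,0.29],[-0.134,-0.044,-0.17,0.34],[-0.155,-0.04,-0.197,0.38],[-0.172,-0.035,-0.219,0.41],[-0.182,-0.03,-0.233,0.418]]}}

```text
clock: 25.12
eef_pos: [0.4729, -0.1562, 0.0786]
orientation: [-1.545, 0.331, -0.334]
contact_force: [0.6, -0.8, -0.8]
grip_width: 0.0852
```

```bash
python3 -c "
from h import *
go([.46875,-.1642,.06],-.418)"
```

```text
clock 25.12 pos [ 0.4729 -0.1562  0.0786] jawang -0.424 ydir [ 0.002 -0.    -1.   ] q [-0.4   0.38  0.74  2.11 -0.36  0.78  0.14] F [ 0.6 -0.8 -0.8] w 0.0852
 shift tool [-0.0006  0.0186 -0.009 ]
 turn about tool y (tool y down => -yaw): -0.0062
```

{"name": "arm_command", "arguments": {"motion": [[0,0.003,-0.002,0],[0,0.008,-0.005,0],[0,0.013,-0.007,0],[0,0.017,-0.008,0],[0,0.019,-0.008,0],[0,0.019,-0.008,0],[0,0.019,-0.008,0],[0,0.019,-0.008,0],[0,0.019,-0.008,0],[0,0.019,-0.008,0]]}}

```text
clock: 25.95
eef_pos: [0.4721, -0.16, 0.0585]
orientation: [-1.546, 0.327, -0.328]
contact_force: [0.0, 0.2, -0.4]
grip_width: 0.0857
```

```bash
python3 -c "
from h import *
shot('wrist','w16');crop('w16','w16c',220,120,420,290,4)
go([.46875,-.1642,.004],-.418)"
```

```text
clock 26.00 pos [ 0.472  -0.1601  0.0585] jawang -0.418 ydir [ 0. -0. -1.] q [-0.37  0.42  0.71  2.11 -0.4   0.74  0.18] F [ 0.5 -0.   0.5] w 0.0853
 shift tool [-0.0013  0.0545 -0.0051]
 turn about tool y (tool y down => -yaw): 0.0003
```

View pics/w16c.png

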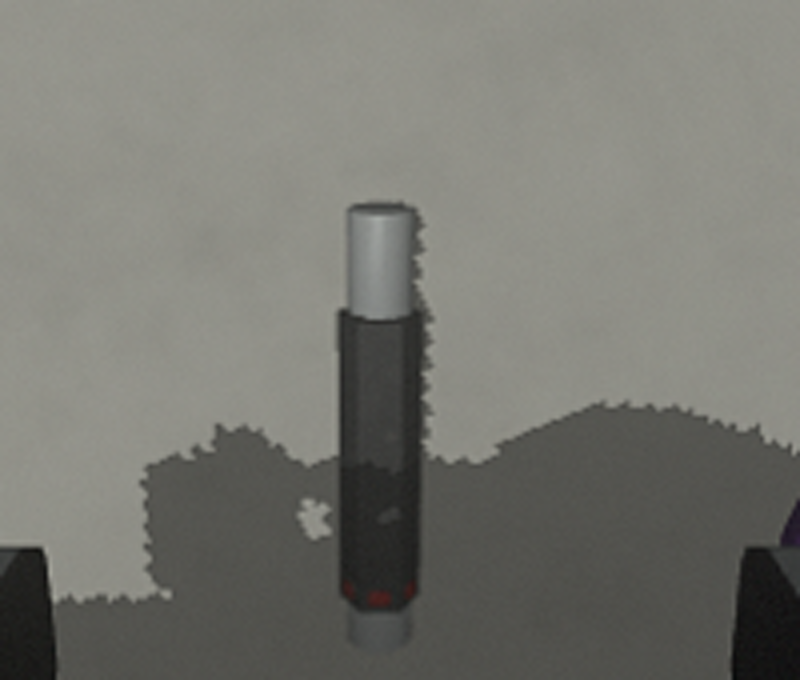

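```bash
python3 -c "
from h import *
c=load('w16')
f=lambda x,y:(220+(x+.5)/4-.5,120+(y+.5)/4-.5)
P=p2w(c,[f(380,318),f(380,608)],.013);print(P,np.linalg.norm(P[1]-P[0]),np.arctan2(*(P[1]-P[0])[[1,0]]))
u=(P[1]-P[0])/np.linalg.norm(P[1]-P[0]); print(P[0]+23*.001*u, P.mean(0))
go([*(P[0]+.024*u)[:2],.004],-.418)"
```

```text
[[ 0.4792326  -0.13991306  0.013     ]
 [ 0.45709455 -0.18953679  0.013     ]] 0.05433790757346378 -1.9904174721905863
[ 0.46986206 -0.16091765  0.013     ] [ 0.46816357 -0.16472492  0.013     ]
clock 26.00 pos [ 0.472  -0.1601  0.0585] jawang -0.418 ydir [ 0. -0. -1.] q [-0.37  0.42  0.71  2.11 -0.4   0.74  0.18] F [ 0.5 -0.   0.5] w 0.0853
 shift tool [-0.0016  0.0545 -0.0026]
 turn about tool y (tool y down => -yaw): 0.0003
```

{"name": "arm_command", "arguments": {"motion": [[-0.0005,0.005,-0.001,0],[-0.001,0.015,-0.002,0],[-0.0016,0.027,-0.0026,0],[-0.0016,0.038,-0.0026,0],[-0.0016,0.046,-0.0026,0],[-0.0016,0.051,-0.0026,0],[-0.0016,0.0535,-0.0026,0],[-0.0016,0.0548,-0.0026,0],[-0.0016,0.0548,-0.0026,0],[-0.0016,0.0548,-0.0026,0]]}}

```text
clock: 26.83
eef_pos: [0.4696, -0.162, 0.0038]
orientation: [-1.546, 0.327, -0.328]
contact_force: [0.3, -0.5, -0.2]
grip_width: 0.0855
```

{"name": "arm_command", "arguments": {"motion": [[0,0,0,0],[0,0,0,0],[0,0,0,0],[0,0,0,0],[0,0,0,0],[0,0,0,0],[0,0,0,0],[0,0,0,0],[0,0,0,0],[0,0,0,0]], "grip": 1}}

```text
clock: 27.67
eef_pos: [0.4695, -0.162, 0.0039]
orientation: [-1.546, 0.328, -0.328]
contact_force: [-0.7, 0.0, 5.4]
grip_width: 0.0128
```

```bash
python3 -c "
from h import *
shot('wrist','w17');crop('w17','w17c',220,160,420,310,4)
go([.6636,-.2476,.05],.311)"
```

```text
clock 27.72 pos [ 0.4695 -0.162   0.0039] jawang -0.418 ydir [ 0.001  0.    -1.   ] q [-0.29  0.52  0.62  2.13 -0.5   0.64  0.27] F [-0.   1.4  5.4] w 0.0126
 shift tool [ 0.2121 -0.046   0.0006]
 turn about tool y (tool y down => -yaw): -0.7292
```

View pics/w17c.png

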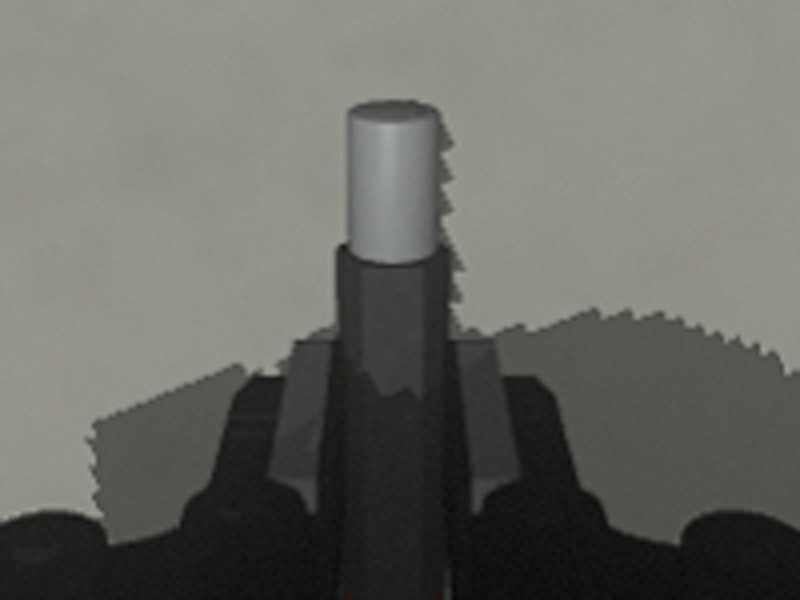

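{"name": "arm_command", "arguments": {"motion": [[0,-0.004,0,0],[0,-0.014,0,0],[0,-0.028,0,0],[0.006,-0.041,0,-0.02],[0.022,-0.051,0,-0.09],[0.046,-0.057,0,-0.18],[0.076,-0.06,0,-0.28],[0.107,-0.061,0,-0.39],[0.138,-0.061,0,-0.49],[0.165,-0.061,0,-0.58]]}}

```text
clock: 28.55
eef_pos: [0.6217, -0.2294, 0.0652]
orientation: [-1.568, -0.132, 0.131]
contact_force: [-0.1, -0.4, -1.3]
grip_width: 0.0126
```

```bash
python3 -c "
from h import *
go([.6636,-.2476,.05],.311)"
```

```text
clock 28.55 pos [ 0.6217 -0.2294  0.0652] jawang 0.167 ydir [ 0.001 -0.001 -1.   ] q [-0.1   0.64  0.52  1.7  -0.38  0.91  0.74] F [-0.1 -0.4 -1.3] w 0.0126
 shift tool [ 0.0383  0.0152 -0.0249]
 turn about tool y (tool y down => -yaw): -0.144
```

{"name": "arm_command", "arguments": {"motion": [[0.014,0,-0.009,-0.06],[0.025,0,-0.016,-0.1],[0.033,0,-0.021,-0.125],[0.037,0.002,-0.024,-0.14],[0.038,0.006,-0.025,-0.144],[0.0383,0.01,-0.025,-0.144],[0.0383,0.013,-0.025,-0.144],[0.0383,0.015,-0.025,-0.144],[0.0383,0.015,-0.025,-0.144],[0.0383,0.015,-0.025,-0.144]]}}

```text
clock: 29.38
eef_pos: [0.6613, -0.247, 0.0492]
orientation: [-1.557, -0.239, 0.241]
contact_force: [0.8, 0.6, -0.6]
grip_width: 0.0128
```

```bash
cat > cr.py <<'E'
from h import *
import sys
fn,x,y,a,box,k=sys.argv[1],float(sys.argv[2]),float(sys.argv[3]),float(sys.argv[4]),(180,100,450,330),2.9
c=load(fn);im=c['img'][:,:,::-1]
x0,y0,x1,y1=box
o=cv2.resize(im[y0:y1,x0:x1],None,fx=k,fy=k,interpolation=cv2.INTER_CUBIC)
u=np.array([np.cos(a),np.sin(a)]);v=np.array([-u[1],u[0]])
for L,W in((.056,.022),):
    P=[[*(np.array([x,y])+s*L*u+t*W*v),.007] for s,t in((1,1),(1,-1),(-1,-1),(-1,1))]
    q=w2p(c,P);print(np.round(q,1));cv2.polylines(o,[np.int32((q-[x0,y0]+.5)*k-.5)],True,(0,0,255),1)
cv2.imwrite('pics/'+fn+'o.png',o)
E
python3 -c "
from h import *
shot('wrist','w18'); shot('top','t18'); shot('side','s18')
go([.6636,-.2476,.0083],.311)"
python3 cr.py w18 .6636 -.2476 -1.26;  python3 -c "
from h import *
crop('t18','t18c',400,110,520,190,6)"
```

```text
clock 29.53 pos [ 0.662  -0.2473  0.0499] jawang 0.306 ydir [ 0. -0. -1.] q [-0.03  0.72  0.47  1.58 -0.38  0.93  0.87] F [0.3 0.7 0.2] w 0.0128
 shift tool [ 0.0015  0.0416 -0.0007]
 turn about tool y (tool y down => -yaw): -0.005
[[350.1 302.5]
 [290.3 302.6]
 [284.5 148.4]
 [355.5 148.2]]
```

View pics/w18o.png

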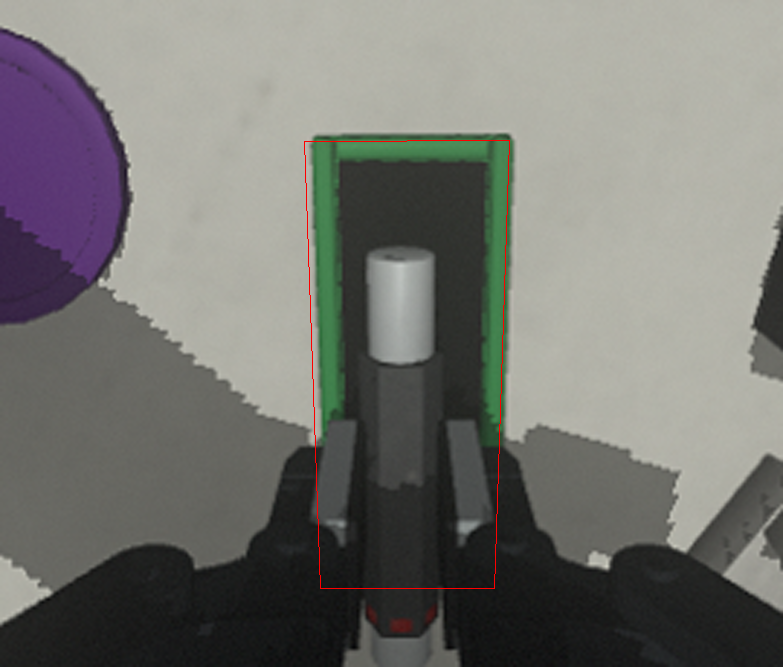

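View pics/t18c.png

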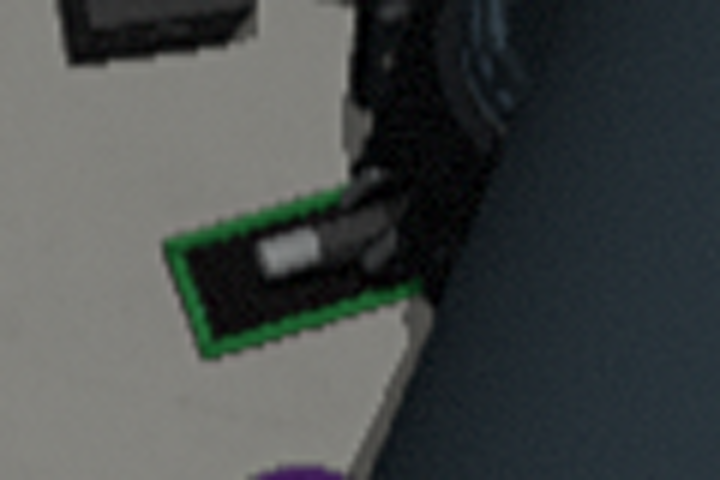

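{"name": "arm_command", "arguments": {"motion": [[0.001,0.005,0,-0.002],[0.002,0.013,0,-0.005],[0.0025,0.021,0,-0.005],[0.0025,0.028,0,-0.005],[0.0025,0.033,0,-0.005],[0.0025,0.036,0,-0.005],[0.0025,0.038,0,-0.005],[0.0025,0.039,0,-0.005],[0.0025,0.039,0,-0.005],[0.0025,0.039,0,-0.005]]}}

```text
clock: 30.37
eef_pos: [0.6646, -0.2468, 0.0109]
orientation: [-1.557, -0.245, 0.244]
contact_force: [0.4, -0.4, -0.3]
grip_width: 0.013
```

```bash
python3 -c "
from h import *
shot('wrist','w19'); crop('w19','w19c',180,100,450,330,2.9)
go([.6648,-.2472,.0079],.311)"
```

```text
clock 30.42 pos [ 0.6646 -0.2468  0.011 ] jawang 0.311 ydir [ 0.001 -0.    -1.   ] q [-0.02  0.77  0.45  1.58 -0.4   0.88  0.89] F [0.6 0.1 0.1] w 0.0131
 shift tool [ 0.      0.0031 -0.0005]
 turn about tool y (tool y down => -yaw): 0.0
```

View pics/w19c.png

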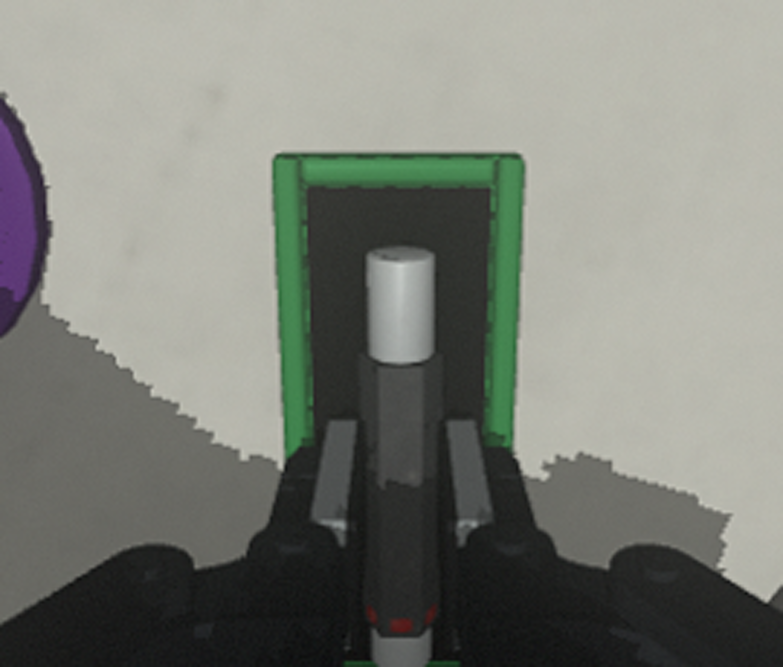

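{"name": "arm_command", "arguments": {"motion": [[0,0.0007,0,0],[0,0.0014,0,0],[0,0.002,0,0],[0,0.0025,0,0],[0,0.003,0,0],[0,0.0034,0,0],[0,0.0034,0,0],[0,0.0034,0,0],[0,0.0034,0,0],[0,0.0034,0,0]]}}

```text
clock: 31.25
eef_pos: [0.6643, -0.2465, 0.008]
orientation: [-1.557, -0.244, 0.244]
contact_force: [-1.3, 0.3, 5.7]
grip_width: 0.0128
```

{"name": "arm_command", "arguments": {"motion": [[0,0,0,0],[0,0,0,0],[0,0,0,0],[0,0,0,0],[0,0,0,0],[0,0,0,0],[0,-0.004,0,0],[0,-0.012,0,0],[0,-0.025,0,0],[0,-0.04,0,0]], "grip": 0.4}}

```text
clock: 32.08
eef_pos: [0.664, -0.2465, 0.048]
orientation: [-1.557, -0.243, 0.245]
contact_force: [0.3, -0.1, -0.6]
grip_width: 0.0513
```

{"name": "arm_command", "arguments": {"motion": [[0,-0.015,0,0],[0,-0.03,0,0],[0,-0.05,0,0],[0,-0.07,0,0],[0,-0.09,0,0],[0,-0.105,0,0],[0,-0.115,0,0],[0,-0.12,0,0],[0,-0.12,0,0],[0,-0.12,0,0]]}}

```text
clock: 32.92
eef_pos: [0.6639, -0.2462, 0.1666]
orientation: [-1.556, -0.244, 0.245]
contact_force: [-0.1, -0.4, -0.8]
grip_width: 0.0511
```

```bash
python3 -c "
from h import *
shot('wrist','w20'); 
go([.45,0,.25],0)"
```

```text
clock 32.97 pos [ 0.6635 -0.246   0.1659] jawang 0.311 ydir [-0.002  0.001 -1.   ] q [-0.07  0.6   0.52  1.52 -0.32  1.12  0.83] F [0.4 0.4 0.2] w 0.0511
 shift tool [-0.1281 -0.0835  0.2997]
 turn about tool y (tool y down => -yaw): 0.3112
```

View pics/w20.png

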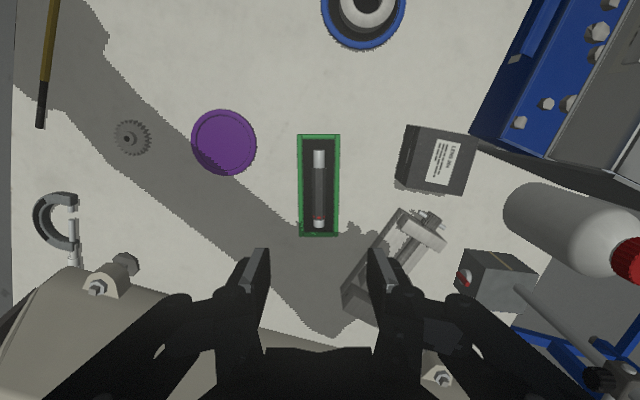

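{"name": "arm_command", "arguments": {"motion": [[-0.01,-0.01,0.01,0.02],[-0.03,-0.02,0.02,0.05],[-0.06,-0.03,0.035,0.08],[-0.09,-0.04,0.05,0.12],[-0.12,-0.05,0.065,0.16],[-0.15,-0.06,0.08,0.2],[-0.175,-0.07,0.09,0.24],[-0.195,-0.08,0.1,0.27],[-0.205,-0.08,0.105,0.3],[-0.21,-0.08,0.105,0.31]]}}

```text
clock: 33.8
eef_pos: [0.4299, -0.2101, 0.2464]
orientation: [-1.568, 0.001, 0.001]
contact_force: [-0.3, 0.3, -0.2]
grip_width: 0.0514
```

```bash
python3 -c "
from h import *
shot('top','t21');shot('side','s21')
go([.45,0,.25],0)
crop('t21','t21c',190,130,500,270,2.58);crop('s21','s21c',270,150,470,290,4)"
```

```text
clock 33.90 pos [ 0.4312 -0.2108  0.2464] jawang 0.001 ydir [-0.001  0.001 -1.   ] q [-0.28  0.03  0.67  2.   -0.02  1.12  0.4 ] F [ 0.4 -0.3 -1.1] w 0.0510
 shift tool [ 0.019  -0.0035  0.2108]
 turn about tool y (tool y down => -yaw): 0.0009
```

View pics/t21c.png

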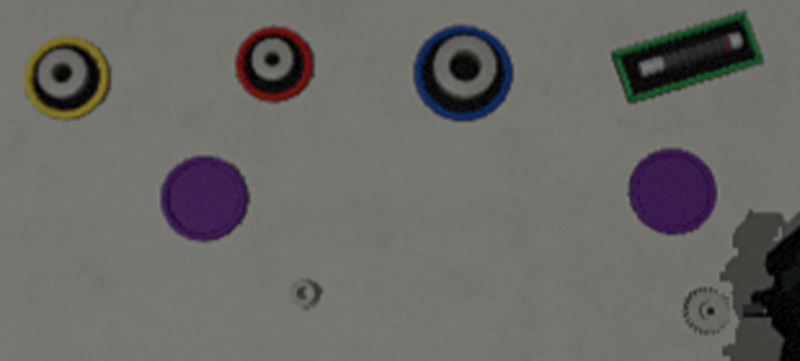

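View pics/s21c.png

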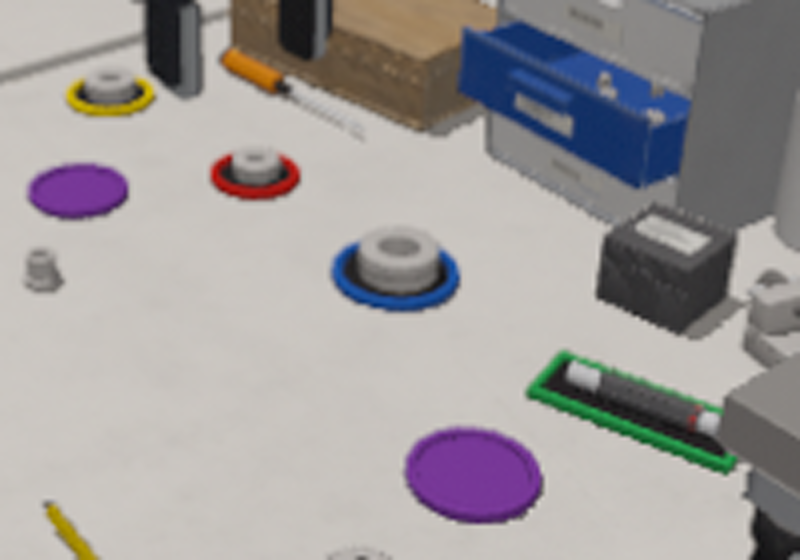

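```bash
python3 -c "
from h import *
print(workorder.sign_off())"
```

```text
the job is handed in; nothing more can be done
None
```

All four gauges are in their holders, and I handed the job in at about 34 s on the robot clock (limit 86 s). They went in the order listed: largest ring in blue, middle in yellow, smallest in red, then the plug gauge lengthwise in the green cradle.

- **Setting down:** I lowered each gauge until the wrist felt light contact of about 4–6 N. Each time the tool stood about 4 mm above its height at the grasp on the table, which matches the holder floors. Only then did I open the fingers.
- **Last pictures:** The final top and side views show each ring lying flat inside its rim and the plug inside the cradle. The bush, gear and purple look-alikes are visibly where they were, though I did not re-measure them. The gripper was clear, at a height of about 0.25 m.
- **Disagreements:**
  - The top camera placed several things toward +y of the table 1.5–3 mm off from the wrist camera, so I used the wrist readings.
  - The plug and cradle lay roughly along world y, not x as the text says.
  - The finger opening read about 2–4 mm less than the gauge sizes on every grasp. No gauge slipped.

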